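# Two turns on the film winder

## Task

Two hand winders with upright crank knobs stand on the bench; one has a white film reel on its spindle, the other is empty. Crank the one with the reel exactly two full turns clockwise as seen from above, so that its knob ends where it began, and let go. Leave the empty winder's crank where it is.

Things in the scene. Friction and masses are not known exactly. Their poses are not given: they have to be found in the camera images.
- reel_winder: the winder that carries the white film reel (86 mm across, under the crank): grey base plate 100 x 130 x 12 mm, fixed to the bench. Origin: underside centre of the plate; the crank's vertical axis passes through it. z up
- reel_knob (a point): centre of the upright black knob of the reel winder's crank, 55 mm out from the crank's axis, 95 mm above the bench. Cylinder 25 mm in diameter, 45 mm tall (68 to 113 mm above the bench), spinning freely on its pin, so the hand need not turn with it. Crank arm and hub nut reach up to 69 mm: fingertips above that clear them all the way round
- reel_crank (a joint): angle of the reel winder's crank in rad, growing clockwise seen from above, not wrapped (one turn adds 6.283); anywhere from -1.5 to 1.5 at the start. No end stops; it turns with about 2 N at the knob and stays where it is left
- bare_knob (a point): centre of the knob of the other, empty winder, which is otherwise the same in all sizes; its axis is at least 200 mm from the reel winder's. To be left alone

How it is judged (in metres and radians):
At the end, for the whole second after the job is handed in: The reel winder's crank has been turned two full turns (not one, not three) clockwise from where it started, its knob is within 25 mm (about 26 degrees) of its starting place, and the crank is at rest (value of joint reel_crank between 10.5 and 14.6 rad and distance of reel_knob from where it was at the start of the episode below 0.025 m and not (velocity of joint reel_crank above 0.05 rad/s or velocity of joint reel_crank below -0.05 rad/s)); the robot touches nothing.
It fails at once if the empty winder's knob is moved more than 25 mm (distance of bare_knob from where it was at the start of the episode above 0.025 m).
It also fails if it takes over 54 s, if anything falls off the work surface, if the arm or the gripper's body presses on something with over 40 N, if the wrist force passes 120 N, or if a joint passes its speed limit or range.

## Robot

A 6-joint arm with a two-finger parallel gripper is mounted at the origin on a cart in front of the work surface, level with it; the furniture and walls round the work are solid. World frame = base frame: x ahead of the robot, y to its left, z up, the work surface at z = 0. Lengths are in mm, angles in degrees, forces in N, time in s.
With the tool pointing down it reaches from about 350 to 775 mm from the base axis. Payload 5.5 kg.
Tool frame: the origin (TCP) lies on the mounting face of the last link; the fingertips stand 173 mm ahead of it and the grasp point (between the pads) lies 155 mm ahead of it; z points along the fingers, y is the line along which they close (so a half turn about z gives the same grasp; the last joint's range is limited). The gripper opens to 85 mm and grips with 20 to 120 N. Pads are 22 mm wide; open, the fingers measure 114 mm over their backs; the gripper's body (76 mm by 85 mm) begins 54 mm behind the grasp point. The pads swing forward as they close: fully open they stand 13 mm farther back than shut.
Start: joints at [-7.998, 17.945, 2.641, 74.691, 0, 82.002], TCP at [575.024, -0.013, 404.723] pointing down, gripper open.
Joint ranges: [-158.12, 158.12], [-49.38, 96.58], [-58.88, 72.47], [-126.05, 133.96], [-84.25, 85.87], [-180, 180]. Speed limits (degrees/s): [147.25, 147.25, 180, 180, 180, 180].

## Interface

Orientations are given as [roll, pitch, yaw] about the fixed x, y, z axes, in that order (R = Rz(yaw) Ry(pitch) Rx(roll)).
In Python, from bench import robot, viewer, recognise gives the robot as it stands.
- The arm moves only by the tool jog_arm, never from a script. Its arguments are lists of equal length, an entry for each row: "slide": the shift along the tool's x, y, z as a fraction of full scale, a list of three; "rot": the turn, a rotation vector about the tool's x, y, z as a fraction of full scale, a list of three. A call has 1 to 10 rows; each row is the pose to reach, as a shift and turn from the pose commanded when the call began, along the tool's axes at that moment, turning the shorter way round; what a row does not reach only later rows make up. Full scale, the value 1, is 40 cm for a shift and 180 degrees for a turn. A row lasts 1/10 s, in which the tool goes at most 50 mm and 8.59 degrees, less where a joint would pass 70% of its speed; a pose out of reach is approached as far as the arm can. A call with a number of a shift or a turn outside -1 to 1 is refused whole. A call with a gripper value outside its range is refused whole. "gripper" is the closure, from -1 (fully open) to 1 (shut), set as the call begins (left out, the last holds). The fingers move at their own pace and stop on an object; "newtons" is the grip in N (left out, the last holds). Time passes only in rows, so rows that repeat a pose let the fingers close. It gives the time, the measured TCP pose, the force, the opening and the grip force at its end, in the units of the state.
- robot.sense(): the state, without advancing time (a new reading comes with each control period).
- viewer.get_image(name): name is "scene" or "side" or "wrist"; returns the picture (384x512x3 uint8, red, green, blue); there is no depth.
- viewer.camera_model(name): a dict with "vertical_fov" (degrees; the focal length in pixels is half the picture's height over the tangent of half this angle, whatever the lens; pixels are square), "cx", "cy" (the principal point, pixels), "k1" (the pictures are not rectified: a ray, as slopes to the right and down, at radius r is drawn at 1 + k1 r^2 times it, then the intrinsics apply), "rvec" (rotation vector, rad) and "tvec" (3), from world to camera coordinates, as OpenCV has them; the wrist camera has in their place "T_tool_cam" (4x4, takes a point from camera to tool coordinates, whose origin is the TCP and whose axes are the flange's). Camera axes: x right, y down, z forward; pixel columns grow to the right and rows downward; lengths in mm; the calibration is good to about 2 mm. A picture is of the moment at which its call begins: read the wrist's pose just before it. camera_model takes no time and is no camera call.
- robot.hand_in(): hands the job in; it is judged then, once.
Trained networks look in the newest picture that a camera, given by its name, has taken for a name from the list of things; names that differ only in an ending like _2 or _b are one class to them, and where a whole thing is asked for, a point or a joint stands for the part that bears it (a point fixed in the world has none). Each returns a list of dicts, best first, with "confidence" (0 to 1); they miss things now and then, are a little off and sometimes report something else, mostly with a low value. They report only what shows in the picture. A call takes as long as a camera call.
- recognise(camera, name): "extent" ([left, top, right, bottom] in pixels, round what is visible of it).
The state is a dict: "clock": time; "joint_positions": joint angles; "dq": joint speeds; "tau": joint torques, N m; "position": TCP position; "ee_rot": TCP orientation; "ft_force": force on the tool from outside, world axes, zero at the start; "moment": the same for the moment, N m; "gripper_width": opening from 0.0 (shut) to 1.0 (fully open); "grasp_force": force on a finger pad.
Only numpy, scipy, OpenCV 4.12 (cv2) and the standard library are available. Lean on these libraries where they do the work, as an engineer would, in place of code of your own. Each camera call takes 0.05 s, during which the arm holds its last target. There are 200 camera calls.

## Working session

There is one attempt and no reset: what is moved stays moved. The work goes in short steps, Python scripts to look and compute and a tool call to move; the robot and the scene stay as the last step left them, time stands still between calls to the robot, and variables do not carry over. Pictures are saved under pics/ and viewed, at most 10 in all, crops included, and the job is handed in when it is done.

Besides the shell and the picture viewer there is one more tool, called after "Request:" as a command line: name --argument value ..., lists and objects as JSON in quotes. jog_arm: Moves the arm, as the interface text tells. Its arguments: {"type":"object","properties":{"slide":{"type":"array","items":{"type":"array","items":{"type":"number"}}},"rot":{"type":"array","items":{"type":"array","items":{"type":"number"}}},"gripper":{"type":"number"},"newtons":{"type":"number"}},"required":["slide","rot"]}

```bash
mkdir -p pics
cat > h.py <<'E'
import numpy as np, cv2
from bench import robot, viewer, recognise
def ray(name,px,state=None):
    m=viewer.camera_model(name); f=192/np.tan(np.radians(m["vertical_fov"]/2))
    d=(np.array(px,float)-[m["cx"],m["cy"]])/f; u=d.copy()
    for _ in range(30): u=d/(1+m["k1"]*(u@u))
    R=cv2.Rodrigues(np.array(m["rvec"],float))[0]; t=np.array(m["tvec"],float).ravel()
    return -R.T@t, R.T@np.array([*u,1])
def onz(name,px,z):
    c,d=ray(name,px); return c+d*(z-c[2])/d[2]
def tri(rs):
    A=0;b=0
    for c,d in rs:
        d=d/np.linalg.norm(d);P=np.eye(3)-np.outer(d,d);A=A+P;b=b+P@c
    return np.linalg.solve(A,b)
def proj(name,p):
    m=viewer.camera_model(name); f=192/np.tan(np.radians(m["vertical_fov"]/2))
    q=cv2.Rodrigues(np.array(m["rvec"],float))[0]@np.array(p,float)+np.array(m["tvec"],float).ravel()
    u=q[:2]/q[2]; return f*u*(1+m["k1"]*(u@u))+[m["cx"],m["cy"]]
E
python3 - <<'E'
from h import *
ims=[]
for n in ["scene","side"]:
    ims.append(viewer.get_image(n))
    for k in ["reel_winder","reel_knob","bare_knob"]:
        for r in recognise(n,k)[:3]:
            e=r["extent"]; c=[(e[0]+e[2])/2,(e[1]+e[3])/2]
            print(n,k,round(r["confidence"],2),np.round(e),onz(n,c,95 if 'knob' in k else 6).round())
for n,i in zip("ab",ims): cv2.imwrite(f"pics/{n}.png",i[...,::-1])
print(robot.sense())
E
```

```text
scene reel_winder 0.79 [202. 147. 261. 204.] [606.  -2.   6.]
scene reel_knob 0.59 [214. 146. 257. 184.] [574. -79.  95.]
scene bare_knob 0.87 [262. 196. 277. 230.] [ 552. -238.   95.]
side reel_winder 0.64 [224. 199. 288. 298.] [595. -57.   6.]
side reel_knob 0.97 [235. 201. 279. 268.] [591. -13.  95.]
side bare_knob 0.65 [271. 151. 297. 182.] [ 541. -204.   95.]
{'clock': 0.4, 'joint_positions': array([-7.99962919e+00,  1.79537236e+01,  2.63459151e+00,  7.46907505e+01,
       -7.90309954e-05,  8.20027365e+01]), 'dq': array([ 0.01912923, -0.07466847,  0.13187957, -0.0507724 ,  0.09913217,
       -0.02079325]), 'tau': array([-1.34710466e-03, -4.79894149e+01,  2.98393965e+01,  4.99491493e-03,
       -1.81272926e-04,  9.45949068e-06]), 'position': array([ 5.75012561e+02, -2.29946189e-02,  4.04588647e+02]), 'ee_rot': array([-1.79990203e+02, -1.29665035e-03,  8.99976342e+01]), 'ft_force': array([ 0.26443111,  0.10599874, -0.2352857 ]), 'moment': array([-0.08363906,  0.03676595, -0.00192063]), 'grasp_force': 0.0, 'gripper_width': 1.0013601973495707}
```

```bash
python3 -c "
import cv2
a=cv2.imread('pics/a.png')[110:260,160:360];b=cv2.imread('pics/b.png')[110:310,190:340]
cv2.imwrite('pics/a2.png',cv2.resize(a,None,fx=4,fy=4,interpolation=2));cv2.imwrite('pics/b2.png',cv2.resize(b,None,fx=3,fy=3,interpolation=2))"
```

```text
(no output)
```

View pics/a2.png

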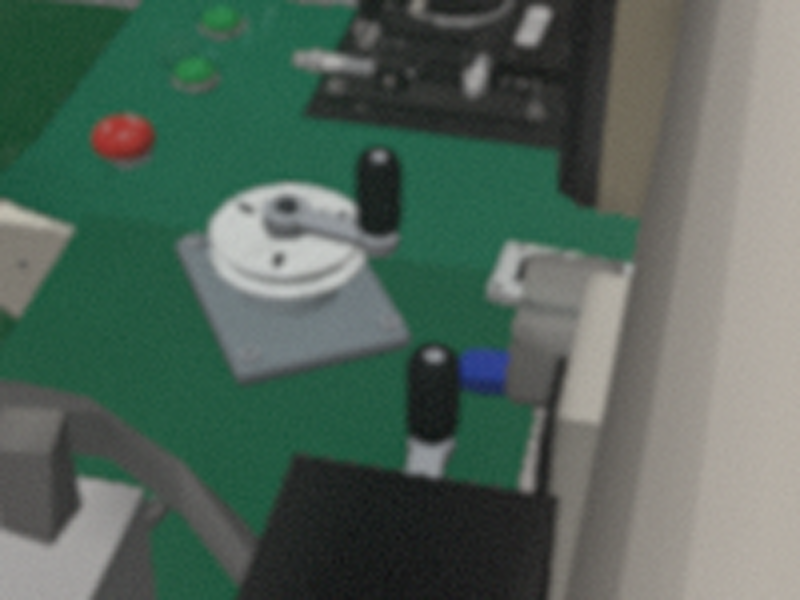

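View pics/b2.png

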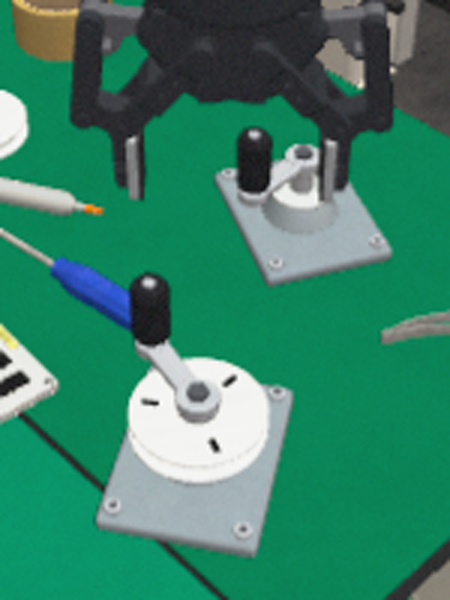

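The scene crop shows the reel knob centred near full-image pixel (254.5,158) and its hub near (232,162). In the side crop they are at (240,213) and (256,240). The bare winder's knob is at (268,208) in scene and (275,164) in side.

Run:
```python
from h import *
for n,s,d,z in [("knob",(254.5,158.2),(240,213.3),95),("top",(254.6,148.8),(239.8,201.8),113),("hub",(231.8,161.3),(256,240.3),68),("bare",(268.2,208.2),(274.7,163.7),95)]:
    print(n,tri([ray("scene",s),ray("side",d)]).round(1),onz("scene",s,z).round(1),onz("side",d,z).round(1))
print("barehub",onz("side",(291,161.3),68).round(1))
for n in ("scene","side"): print(n,ray(n,(256,192)))
```

```text
knob [624.7 -70.9  88.8] [620.6 -78.4  95. ] [623.7 -64.4  95. ]
top [623.7 -73.8 114.9] [625.  -71.4 113. ] [624.1 -76.  113. ]
hub [594.  -26.3  65.2] [592.8 -29.7  68. ] [593.2 -23.5  68. ]
bare [ 561.2 -220.5   89.3] [ 558.6 -225.8   95. ] [ 560.4 -212.6   95. ]
barehub [ 524.  -256.5   68. ]
scene (array([ 229.20861486, -705.80820996,  604.72636414]), array([ 0.41440048,  0.65637805, -0.63045513]))
side (array([570.56041956, 481.99848453, 639.57667978]), array([ 0.03173878, -0.74319218, -0.66857552]))
```

Run:
```python
from h import *
from scipy.spatial.transform import Rotation as Ro
s=robot.sense(); im=viewer.get_image("wrist"); m=viewer.camera_model("wrist"); print(m)
T=np.eye(4);T[:3,:3]=Ro.from_euler('xyz',s["ee_rot"],degrees=True).as_matrix();T[:3,3]=s["position"]
W=T@np.array(m["T_tool_cam"]); f=192/np.tan(np.radians(m["vertical_fov"]/2))
def pw(p):
    q=np.linalg.inv(W)@[*p,1];u=q[:2]/q[2];return f*u*(1+m["k1"]*(u@u))+[m["cx"],m["cy"]]
im=im[...,::-1].copy()
im=cv2.resize(im,None,fx=1.5,fy=1.5)
for p,c in [((624,-73,113),(0,0,255)),((593.5,-27,68),(255,0,0))]:
    x=pw(p);print(x); cv2.drawMarker(im,tuple(int(v*1.5) for v in x),c,0,12,1)
cv2.imwrite("pics/w.png",im)
```

```text
{'vertical_fov': 61.81547586034318, 'cx': 258.1046727368057, 'cy': 187.94529917504198, 'k1': -0.08042588311134702, 'T_tool_cam': array([[-3.03513818e-04, -9.50972088e-01, -3.09276569e-01,
         7.74558681e+01],
       [ 9.99999934e-01, -3.50957791e-04,  9.77677217e-05,
        -2.27267125e+00],
       [-2.01517396e-04, -3.09276518e-01,  9.50972131e-01,
         3.09903367e+01],
       [ 0.00000000e+00,  0.00000000e+00,  0.00000000e+00,
         1.00000000e+00]])}
[313.66764432 255.57671532]
[278.74440392 192.7096134 ]
```

View pics/w.png

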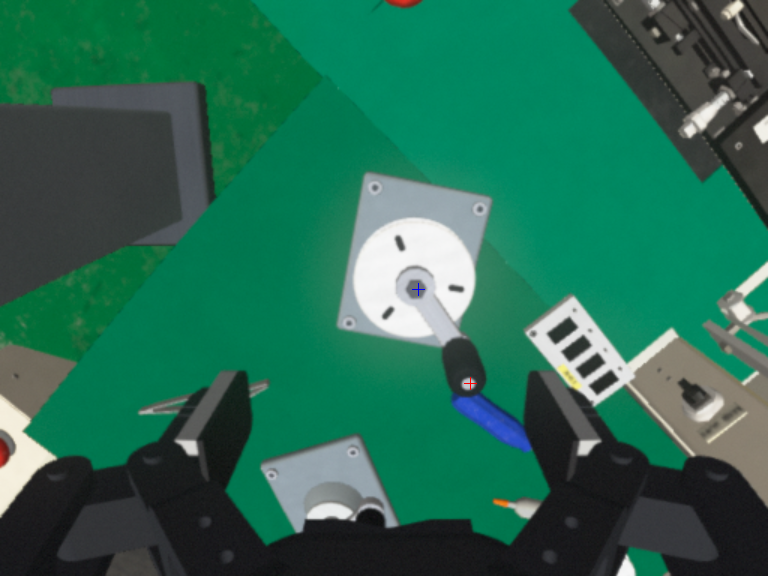

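The wrist picture confirms both points: the knob top is at (313,255) and the hub at (277,193), within a pixel or so of my projections. I'll move above the knob and descend.

Request:
jog_arm --slide '[[-0.09,0.06,0],[-0.1825,0.121,0.05],[-0.1825,0.121,0.1],[-0.1825,0.121,0.2],[-0.1825,0.121,0.28],[-0.1825,0.121,0.34],[-0.1825,0.121,0.38],[-0.1825,0.121,0.38],[-0.1825,0.121,0.38]]' --rot '[[0,0,0],[0,0,0],[0,0,0],[0,0,0],[0,0,0],[0,0,0],[0,0,0],[0,0,0],[0,0,0]]' --gripper -1

```text
clock: 1.35
position: [623.5, -73.0, 252.9]
ee_rot: [-180.0, -0.0, 90.0]
ft_force: [0.7, -0.5, 0.7]
gripper_width: 1.001
grasp_force: 0.0
```

Request:
jog_arm --slide '[[0,0,0],[0,0,0],[0,0,0],[0,0,0],[0,0,0],[0,0,0],[0,0,0],[0,0,0]]' --rot '[[0,0,0],[0,0,0],[0,0,0],[0,0,0],[0,0,0],[0,0,0],[0,0,0],[0,0,0]]' --gripper 1 --newtons 25

```text
clock: 2.15
position: [623.7, -73.1, 253.4]
ee_rot: [179.9, 0.0, 90.0]
ft_force: [-0.7, -0.1, 5.7]
gripper_width: 0.276
grasp_force: 27.4
```

```bash
cat > c.py <<'E'
import numpy as np,sys
a0,r=float(sys.argv[1]),float(sys.argv[2])
for q in range(4):
    a=np.radians(a0-90*q-np.arange(10)*10); p=r*np.c_[np.sin(a),np.cos(a)]/400
    print([[round(x,3),round(y,3),0] for x,y in (p-p[0])[1:]])
E
python3 c.py -56.1 55
```

```text
[[np.float64(-0.012), np.float64(-0.021), 0], [np.float64(-0.019), np.float64(-0.044), 0], [np.float64(-0.023), np.float64(-0.067), 0], [np.float64(-0.023), np.float64(-0.091), 0], [np.float64(-0.018), np.float64(-0.115), 0], [np.float64(-0.009), np.float64(-0.137), 0], [np.float64(0.003), np.float64(-0.158), 0], [np.float64(0.019), np.float64(-0.176), 0], [np.float64(0.037), np.float64(-0.191), 0]]
[[np.float64(0.021), np.float64(-0.012), 0], [np.float64(0.044), np.float64(-0.019), 0], [np.float64(0.067), np.float64(-0.023), 0], [np.float64(0.091), np.float64(-0.023), 0], [np.float64(0.115), np.float64(-0.018), 0], [np.float64(0.137), np.float64(-0.009), 0], [np.float64(0.158), np.float64(0.003), 0], [np.float64(0.176), np.float64(0.019), 0], [np.float64(0.191), np.float64(0.037), 0]]
[[np.float64(0.012), np.float64(0.021), 0], [np.float64(0.019), np.float64(0.044), 0], [np.float64(0.023), np.float64(0.067), 0], [np.float64(0.023), np.float64(0.091), 0], [np.float64(0.018), np.float64(0.115), 0], [np.float64(0.009), np.float64(0.137), 0], [np.float64(-0.003), np.float64(0.158), 0], [np.float64(-0.019), np.float64(0.176), 0], [np.float64(-0.037), np.float64(0.191), 0]]
[[np.float64(-0.021), np.float64(0.012), 0], [np.float64(-0.044), np.float64(0.019), 0], [np.float64(-0.067), np.float64(0.023), 0], [np.float64(-0.091), np.float64(0.023), 0], [np.float64(-0.115), np.float64(0.018), 0], [np.float64(-0.137), np.float64(0.009), 0], [np.float64(-0.158), np.float64(-0.003), 0], [np.float64(-0.176), np.float64(-0.019), 0], [np.float64(-0.191), np.float64(-0.037), 0]]
```

Request:
jog_arm --slide '[[-0.012,-0.021,0],[-0.019,-0.044,0],[-0.023,-0.067,0],[-0.023,-0.091,0],[-0.018,-0.115,0],[-0.009,-0.137,0],[0.003,-0.158,0],[0.019,-0.176,0],[0.037,-0.191,0]]' --rot '[[0,0,0],[0,0,0],[0,0,0],[0,0,0],[0,0,0],[0,0,0],[0,0,0],[0,0,0],[0,0,0]]'

```text
clock: 3.05
position: [547.6, -58.1, 253.4]
ee_rot: [179.8, 0.0, 90.0]
ft_force: [8.0, 0.9, 3.0]
gripper_width: 0.284
grasp_force: 27.2
```

Request:
jog_arm --slide '[[0.021,-0.012,0],[0.044,-0.019,0],[0.067,-0.023,0],[0.091,-0.023,0],[0.115,-0.018,0],[0.137,-0.009,0],[0.158,0.003,0],[0.176,0.019,0],[0.191,0.037,0]]' --rot '[[0,0,0],[0,0,0],[0,0,0],[0,0,0],[0,0,0],[0,0,0],[0,0,0],[0,0,0],[0,0,0]]'

```text
clock: 3.95
position: [561.5, 18.0, 253.4]
ee_rot: [-180.0, 0.2, 90.0]
ft_force: [-0.2, -5.2, 9.1]
gripper_width: 0.28
grasp_force: 27.8
```

Request:
jog_arm --slide '[[0.012,0.021,0],[0.019,0.044,0],[0.023,0.067,0],[0.023,0.091,0],[0.018,0.115,0],[0.009,0.137,0],[-0.003,0.158,0],[-0.019,0.176,0],[-0.037,0.191,0]]' --rot '[[0,0,0],[0,0,0],[0,0,0],[0,0,0],[0,0,0],[0,0,0],[0,0,0],[0,0,0],[0,0,0]]'

```text
clock: 4.85
position: [638.4, 4.5, 253.4]
ee_rot: [179.9, -0.1, 90.1]
ft_force: [1.7, 4.6, 8.4]
gripper_width: 0.282
grasp_force: 27.7
```

Request:
jog_arm --slide '[[-0.021,0.012,0],[-0.044,0.019,0],[-0.067,0.023,0],[-0.091,0.023,0],[-0.115,0.018,0],[-0.137,0.009,0],[-0.158,-0.003,0],[-0.176,-0.019,0],[-0.191,-0.037,0]]' --rot '[[0,0,0],[0,0,0],[0,0,0],[0,0,0],[0,0,0],[0,0,0],[0,0,0],[0,0,0],[0,0,0]]'

```text
clock: 5.75
position: [623.4, -73.3, 253.4]
ee_rot: [179.9, 0.0, 90.0]
ft_force: [2.0, 1.7, 7.4]
gripper_width: 0.284
grasp_force: 27.6
```

Run:
```python
from h import *
im=viewer.get_image("side")[150:310,190:340];cv2.imwrite('pics/m.png',cv2.resize(im[...,::-1],None,fx=3,fy=3))
```

```text
(no output)
```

View pics/m.png

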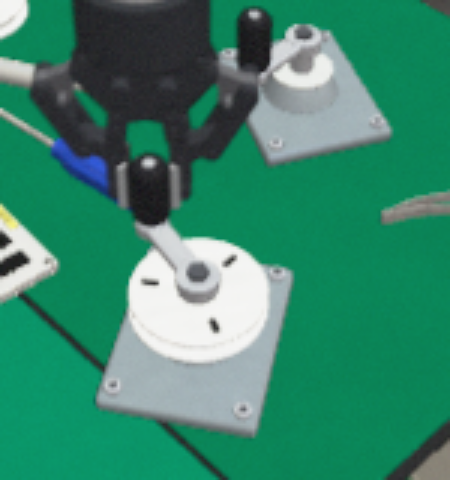

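After one turn the knob is still between the pads at crop (150,190), which is its starting place. The bare winder hasn't moved. Now the second turn.

Request:
jog_arm --slide '[[-0.012,-0.021,0],[-0.019,-0.044,0],[-0.023,-0.067,0],[-0.023,-0.091,0],[-0.018,-0.115,0],[-0.009,-0.137,0],[0.003,-0.158,0],[0.019,-0.176,0],[0.037,-0.191,0]]' --rot '[[0,0,0],[0,0,0],[0,0,0],[0,0,0],[0,0,0],[0,0,0],[0,0,0],[0,0,0],[0,0,0]]'

```text
clock: 6.7
position: [547.4, -57.8, 253.4]
ee_rot: [179.8, 0.0, 90.0]
ft_force: [6.4, 2.7, 3.8]
gripper_width: 0.281
grasp_force: 27.3
```

Request:
jog_arm --slide '[[0.021,-0.012,0],[0.044,-0.019,0],[0.067,-0.023,0],[0.091,-0.023,0],[0.115,-0.018,0],[0.137,-0.009,0],[0.158,0.003,0],[0.176,0.019,0],[0.191,0.037,0]]' --rot '[[0,0,0],[0,0,0],[0,0,0],[0,0,0],[0,0,0],[0,0,0],[0,0,0],[0,0,0],[0,0,0]]'

```text
clock: 7.6
position: [561.5, 18.0, 253.3]
ee_rot: [-180.0, 0.2, 90.0]
ft_force: [-0.0, -4.5, 8.8]
gripper_width: 0.281
grasp_force: 27.8
```

Request:
jog_arm --slide '[[0.012,0.021,0],[0.019,0.044,0],[0.023,0.067,0],[0.023,0.091,0],[0.018,0.115,0],[0.009,0.137,0],[-0.003,0.158,0],[-0.019,0.176,0],[-0.037,0.191,0]]' --rot '[[0,0,0],[0,0,0],[0,0,0],[0,0,0],[0,0,0],[0,0,0],[0,0,0],[0,0,0],[0,0,0]]'

```text
clock: 8.5
position: [638.4, 4.5, 253.4]
ee_rot: [180.0, -0.1, 90.1]
ft_force: [1.1, 3.7, 8.4]
gripper_width: 0.282
grasp_force: 27.7
```

Request:
jog_arm --slide '[[-0.021,0.012,0],[-0.044,0.019,0],[-0.067,0.023,0],[-0.091,0.023,0],[-0.115,0.018,0],[-0.137,0.009,0],[-0.158,-0.003,0],[-0.176,-0.019,0],[-0.191,-0.037,0],[-0.191,-0.037,0]]' --rot '[[0,0,0],[0,0,0],[0,0,0],[0,0,0],[0,0,0],[0,0,0],[0,0,0],[0,0,0],[0,0,0],[0,0,0]]'

```text
clock: 9.5
position: [622.5, -73.8, 253.4]
ee_rot: [-180.0, 0.1, 89.9]
ft_force: [0.1, -3.0, 8.9]
gripper_width: 0.282
grasp_force: 27.7
```

Request:
jog_arm --slide '[[0,0,0],[0,0,0],[0,0,0],[0,0,0],[0,0,0],[0,0,0],[0,0,0],[0,0,0]]' --rot '[[0,0,0],[0,0,0],[0,0,0],[0,0,0],[0,0,0],[0,0,0],[0,0,0],[0,0,0]]' --gripper -1

```text
clock: 10.3
position: [623.4, -73.0, 252.7]
ee_rot: [180.0, 0.0, 90.0]
ft_force: [0.1, 0.1, -0.9]
gripper_width: 0.998
grasp_force: 0.0
```

Request:
jog_arm --slide '[[0,0,-0.06],[0,0,-0.15],[0,0,-0.25],[0,0,-0.35],[0,0,-0.35],[0,0,-0.35],[0,0,-0.35]]' --rot '[[0,0,0],[0,0,0],[0,0,0],[0,0,0],[0,0,0],[0,0,0],[0,0,0]]'

```text
clock: 11.0
position: [623.1, -72.9, 391.5]
ee_rot: [-179.9, -0.0, 90.0]
ft_force: [0.8, -0.3, 0.2]
gripper_width: 1.0
grasp_force: 0.0
```

Run:
```python
from h import *
im=viewer.get_image("side")[110:310,190:340];cv2.imwrite('pics/e.png',cv2.resize(im[...,::-1],None,fx=3,fy=3,interpolation=2))
```

```text
(no output)
```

View pics/e.png

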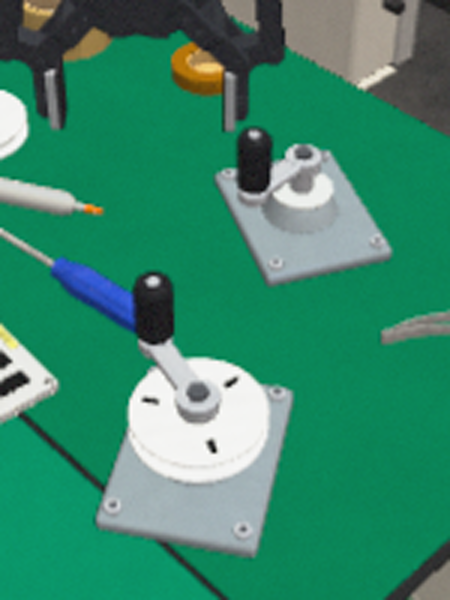

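The reel knob is back at crop (153,308), about 1 px from its starting (150,310). The bare knob is still at (254,160), and the gripper is clear of everything.

```bash
python3 -c "
from bench import robot
print(robot.hand_in())"
```

```text
the job is handed in; nothing more can be done
None
```

I cranked the reel winder two full turns clockwise, let go with its knob back within a few mm of its start, left the empty winder untouched and handed the job in at about 11 s; no verdict came back.

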